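# Shut the parts chute past its spring catch

### The arm

A 7-joint arm with a two-finger parallel gripper is mounted at the origin on the work surface. World frame = base frame: x ahead of the robot, y to its left, z up, the work surface at z = 0. Lengths are in m, angles in rad, forces in N, time in s.
With the tool pointing down it reaches from about 0.4 to 0.9 m from the base axis. Payload 5.6 kg.
Tool frame: the origin (TCP) lies midway between the tips of the shut fingers; the grasp point (between the pads) lies 19 mm behind it; y points along the fingers, z is the direction in which the jaws open and shut, and the axes are right-handed (so a half turn about y gives the same grasp; the last joint's range is limited). The gripper opens to 92 mm and grips with 3 to 60 N. Pads are 20 mm wide; open, the fingers measure 128 mm over their backs; the gripper's body (75 mm by 189 mm) begins 69 mm behind the grasp point.
Start: joints at [-1.386, 0.468, -0.012, 1.603, 0.006, 1.071, -0.056], TCP at [0.147, 0.633, 0.215] pointing down, gripper open.
Joint ranges: [-2.53, 2.53], [-0.31, 2.02], [-1.57, 1.55], [0.28, 2.44], [-1.29, 4.43], [0.15, 1.84], [-2.92, 2.92]. Speed limits (rad/s): [2.57, 2.57, 3.14, 3.14, 3.14, 3.14, 3.14].

### API

Orientations are given as a 3x3 rotation matrix whose columns are the frame's x, y, z axes.
In Python, from station import env, effector, solver, viewer, workorder, search_frame, tip_of gives the robot as it stands. Calls block until the motion is done:
- env.reach(position, orientation): joint-space move of the TCP to a pose.
- env.movel(position, frame=None, rate=0.15): straight line of the TCP; frame=None keeps the orientation; rate is the mean speed in m/s.
- env.goto_joints(angles): joint-space move.
- effector.release() and effector.grasp(squeeze=None): open the fingers fully, or close them until they stop; squeeze is the grip in N (None keeps the last).
- env.pause(seconds).
- solver.inverse_kinematics(position, orientation): joint angles nearest the present ones, or None.
- env.sense(): the state.
- viewer.read_camera(name): name is "scene" or "top"; returns (picture, depth): 420x560x3 uint8, red, green, blue; 420x560 float32, m along the optical axis (not along the pixel's ray), 0 where there is no reading.
- viewer.camera_info(name): a dict with "intrinsics" (3x3 intrinsics, pixels), "dist_coeffs" ([k1, k2, p1, p2, k3] as OpenCV has them; the pictures are not rectified), "eye" and "rotation" of the camera in the world. Camera axes: x right, y up, looking along -z (the intrinsics and any distortion apply to the point x, -y, -z); pixel columns grow to the right and rows downward; lengths in m; the calibration is good to about 2 mm. A picture is of the moment at which its call begins. camera_info takes no time and is no camera call.
A pose or a line that the arm cannot do raises env.PlanningError and nothing moves.
- workorder.finish_job(): hands the job in, once; it reports no verdict.
Trained networks look in the newest picture that a camera, given by its name, has taken for a name from the list of things; names that differ only in an ending like _2 or _b are one class to them, and where a whole thing is asked for, a point or a joint stands for the part that bears it (a point fixed in the world has none). Each returns a list of dicts, best first, with "score" (0 to 1); they miss things now and then, are a little off and sometimes report something else, mostly with a low value. They report only what shows in the picture. A call takes as long as a camera call. They do not tell look-alikes from the thing itself.
- search_frame(camera, name): "at" ([x, y, z] in m, in world coordinates, good to about 4 mm: the middle of the surface that is visible of it).
- tip_of(camera, name): "at" ([x, y, z] in m, in world coordinates, good to about 4 mm: a listed point, or the origin of a listed thing).
The state is a dict: "t": time; "joint_positions": joint angles; "joint_velocities": joint speeds; "tau": joint torques, N m; "ee_pos": TCP position; "tcp_rot": TCP orientation; "wrist_force": force on the tool from outside, world axes, zero at the start; "moment": the same for the moment, N m; "gripper_width": finger opening in m.
Only numpy, scipy, OpenCV 4.12 (cv2) and the standard library are available. Lean on these libraries where they do the work, as an engineer would, in place of code of your own. Each camera call takes 0.05 s, during which the arm holds its last target. There are 200 camera calls.

### The job

Shut the parts chute: press the spring-loaded thumb plate down and, while it is held down, push the sliding shutter past the catch tooth until it is fully home across the chute mouth. Then take the hand away, so that the tooth springs up behind the shutter's lug and locks it. Only press and push with the fingertips: do not lift anything, and leave the primer, the drain plug and the pulley where they are.

Things in the scene. Friction and masses are not known exactly. Their poses are not given: they have to be found in the camera images.
- chute: Fixed unit on the bench: base, low guide channel along its y axis (top 22.5 mm above the bench), sheet-metal chute sloping down from +x to an 80 mm wide mouth at the channel (mouth centre y = +92 mm), tin tray with three spark plugs on the mouth's -x side. Origin on the bench, on the channel's middle line. The shutter slides along +y to shut; the thumb plate is on the -x side, at the -y end.
- shutter: Loose aluminium shutter, about 250 g, captive in the channel: it only slides, with light friction, along the chute's y. Foot and upright plate 160 mm long (y), plate 5 mm thick, 65 mm high. Origin under the foot's middle, 10 mm above the bench; axes parallel to the chute's. In the chute's frame its y is -36 to -16 mm at the start and 60 mm when home at the stop (locked from 56 mm on).
- lug_back (a point): Centre of the flat rear (-y) face of the shutter's lug, the face to push on, 51 mm above the bench; 82 mm wide (x), 22 mm high. The lug is a block that stands out from the shutter's plate to -x at its rear end: x -84 to -2.5, y -80 to -20, z 30 to 52 mm in the shutter's frame; this point is at (-50, -80, 41). The lug hangs 4 mm above the raised thumb plate.
- catch_pad (a point): A point on the thumb plate's flat top, 36 mm above the bench when up; at x -50, y -140 mm in the chute's frame. The steel plate spans x -86 to -30 and y -178 to -12 mm there. A fingertip can press it anywhere behind the lug (it sinks straight down) and slide along it to +y, beside the tooth, to the end.
- catch_tooth (a point): Top centre of the tooth on the thumb plate, 47 mm above the bench when up; x -82 to -71, y -33 to -24 mm in the chute's frame, 11 mm high. It blocks the lug's front face by 7 mm. Once the lug is over it, the lug also keeps the plate down. With the shutter home and the plate let go it stands up 4 mm behind the lug.
- catch (a joint): How far the thumb plate with its tooth is pressed down, in m: 0 up, 0.014 at its lower stop. The tooth clears the lug from about 0.008 on. The spring needs about 2 N to start and about 5.5 N at the lower stop.
- primer: Bystander: blue plastic fuel primer bulb on a black disc, 34 mm across, 37 mm tall; origin under its centre, on the bench.
- drain_plug: Bystander: brass drain plug, flange 30 mm across, square head, 28 mm tall; origin under its centre, on the bench.
- pulley: Bystander: steel pull pulley lying flat, 64 mm across, 24 mm tall; origin under its centre, on the bench.
There are look-alikes about, which are no part of the job. Several things have the shape of the shutter; the one meant has the colours described above.

How it is judged:
On the way, in this order (a step that is already met when the one before it is completed fails the run):
1. the thumb plate is pressed down while the lug is still behind the tooth (value of joint catch above 0.0065 m and y of shutter in the frame of chute below -0.005 m), for 0.05 s.
2. the shutter's lug is slid over the lowered tooth (value of joint catch above 0.003 m and y of shutter in the frame of chute above 0.005 m), for 0.02 s.
At the end, for the whole second after the job is handed in: The shutter is home (within 5 mm of the stop), at rest and down in its channel, and the thumb plate has sprung up again (within 3 mm), its tooth standing behind the lug (y of shutter in the frame of chute above 0.055 m and value of joint catch below 0.003 m and linear speed of shutter below 0.01 m/s and height (world z) of shutter below 0.014 m); the robot touches nothing.
It fails at once if the shutter is lifted out of its channel (height (world z) of shutter above 0.022 m).
It fails at once if the primer, the drain plug or the pulley is shifted by more than 20 mm or picked up (distance of any of primer, drain_plug, pulley from where it was at the start of the episode above 0.02 m).
It also fails if it takes over 32 s, if anything falls off the work surface, if the arm or the gripper's body presses on something with over 40 N, if the wrist force passes 120 N, or if a joint passes its speed limit or range.

## Working session

There is one attempt and no reset: what is moved stays moved. The work goes in short steps, each a Python script; the robot and the scene stay as the last script left them, time stands still between calls to the robot, and variables do not carry over. Pictures are saved under pics/ and viewed, on a budget of 10 in all, crops included, one or two more only if the job needs it, and the job is handed in when it is done.

```bash
mkdir -p pics; ls; python3 - <<'E'
from station import env, viewer, search_frame, tip_of
import cv2, numpy as np
ims=[]
for c in ["scene","top"]:
    p,d=viewer.read_camera(c); cv2.imwrite(f"pics/{c}0.png",p[...,::-1]); np.savez(f"{c}0.npz",p=p,d=d)
    i=viewer.camera_info(c); print(c,i)
    for n in ["chute","shutter","lug_back","catch_pad","catch_tooth","primer","drain_plug","pulley"]:
        print(n,[(np.round(r["at"],3).tolist(),round(r["score"],2)) for r in tip_of(c,n)[:4]])
print(env.sense()["t"],env.sense()["tcp_rot"])
E
```

```text
pics
scene {'intrinsics': array([[426.44486799,   0.        , 283.02383152],
       [  0.        , 426.44486799, 212.60441479],
       [  0.        ,   0.        ,   1.        ]]), 'dist_coeffs': array([-0.00596308,  0.        ,  0.        ,  0.        ,  0.        ]), 'eye': array([ 0.98868874, -0.4213024 ,  0.63808071]), 'rotation': array([[ 0.76642805, -0.4333778 ,  0.47410096],
       [ 0.64226343,  0.52769213, -0.5559125 ],
       [-0.0092592 ,  0.73056464,  0.68278076]])}
chute [([0.555, -0.033, 0.005], 0.56)]
shutter [([0.554, -0.066, 0.01], 0.9), ([0.808, -0.116, 0.003], 0.89), ([0.561, 0.301, 0.002], 0.67), ([0.326, -0.16, 0.002], 0.64)]
lug_back [([0.635, 0.233, 0.039], 0.93), ([0.506, -0.145, 0.048], 0.86), ([0.857, -0.196, 0.039], 0.84), ([0.229, -0.145, 0.036], 0.83)]
catch_pad [([0.509, -0.166, 0.036], 0.74)]
catch_tooth [([0.476, -0.062, 0.047], 0.68)]
primer [([0.646, -0.085, -0.003], 0.72), ([0.551, -0.034, 0.0], 0.49)]
drain_plug [([0.554, -0.262, -0.002], 0.82), ([0.506, -0.143, 0.05], 0.62)]
pulley [([0.638, -0.19, 0.002], 0.71), ([0.554, -0.064, 0.012], 0.54)]
to
[... 512 characters left out ...]
utter [([0.326, -0.164, -0.002], 0.94), ([0.555, -0.069, 0.01], 0.81), ([0.562, 0.299, -0.003], 0.57), ([0.809, -0.119, 0.003], 0.55)]
lug_back [([0.856, -0.194, 0.044], 0.94), ([0.636, 0.237, 0.04], 0.71), ([0.233, -0.15, 0.042], 0.61), ([0.504, -0.148, 0.052], 0.6)]
catch_pad [([0.509, -0.175, 0.042], 0.77), ([0.65, -0.087, -0.002], 0.52)]
catch_tooth [([0.472, -0.06, 0.046], 0.96)]
primer [([0.647, -0.085, 0.001], 0.71)]
drain_plug [([0.554, -0.035, -0.0], 0.66), ([0.553, -0.265, -0.002], 0.61)]
pulley [([0.639, -0.193, -0.0], 0.86)]
0.9 [[ 9.74163565e-01  5.17791643e-05  2.25843634e-01]
 [-2.25843638e-01  9.29681291e-05  9.74163561e-01]
 [ 2.94451149e-05 -9.99999994e-01  1.02260159e-04]]
```

View pics/scene0.png

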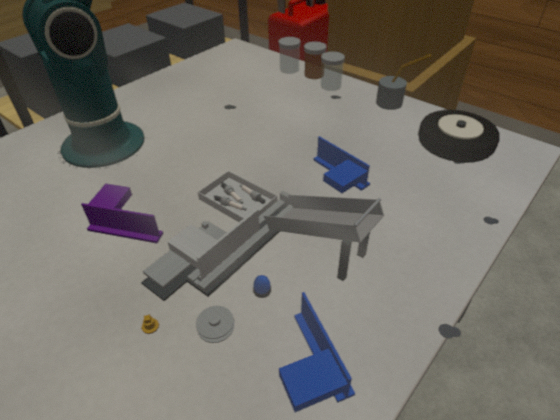

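View pics/top0.png

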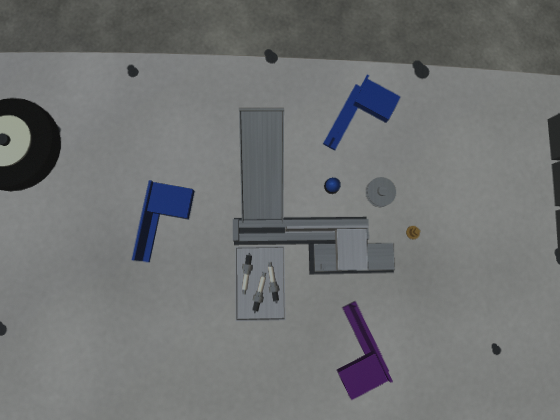

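The pictures show four shutter-shaped things. Their pixels in the top view are blue (362,112), blue (163,220), purple (363,352) and aluminium grey (352,245). Only the grey one is aluminium and sits in the chute's channel, so that is the one. Next I'll fit the yaw from depth, confirm with one crop and set out.

```bash
cat > h.py <<'E'
import numpy as np, cv2
from station import env, effector, solver, viewer
def cloud(c,d):
    i=viewer.camera_info(c); K=i["intrinsics"]; v,u=np.nonzero(d>0); z=d[v,u].astype(float)
    n=cv2.undistortPoints(np.stack([u,v],1).astype(float)[:,None],K,i["dist_coeffs"])[:,0]
    return (np.c_[n[:,0]*z,-n[:,1]*z,-z])@i["rotation"].T+i["eye"], u, v
E
python3 - <<'E'
from h import *
for c in ["top","scene"]:
    f=np.load(c+"0.npz"); P,u,v=cloud(c,f["d"])
    def box(lo,hi): return P[np.all((P>lo)&(P<hi),1)]
    q=box([.52,-.20,.064],[.60,.06,.085])
    m=q.mean(0); w=np.linalg.svd(q[:,:2]-m[:2])[2][0]
    print(c,"plate top",len(q),m.round(4),"yaw deg",np.degrees(np.arctan2(-w[0]*np.sign(w[1]),abs(w[1]))),"y",np.percentile(q[:,1],[1,99]))
    q=box([.44,-.24,.055],[.54,-.03,.07]); print("lug top",len(q),q.mean(0),np.percentile(q,[2,98],axis=0))
    q=box([.44,-.25,.029],[.54,-.155,.043]); print("pad",len(q),np.median(q,0),np.percentile(q,[2,98],axis=0))
    q=box([.44,-.08,.029],[.54,-.0,.039]); print("pad front",len(q),np.percentile(q,[2,98],axis=0) if len(q) else 0)
p=np.load("top0.npz")["p"][190:310,220:420]
cv2.imwrite("pics/crop.png",cv2.resize(p[...,::-1],None,fx=4,fy=4,interpolation=cv2.INTER_CUBIC))
E
```

```text
top plate top 388 [ 0.5499 -0.0759  0.0719] yaw deg -7.7015301511565255 y [-0.14461338  0.0239254 ]
lug top 1072 [ 0.50513983 -0.11605628  0.06304122] [[ 0.47190564 -0.14604179  0.05985354]
 [ 0.53847561 -0.08690239  0.06585655]]
pad 711 [ 0.49889927 -0.18119122  0.03706383] [[ 0.4706756  -0.20838766  0.03423725]
 [ 0.52577303 -0.15561902  0.03968798]]
pad front 432 [[ 0.46704061 -0.07920084  0.03344811]
 [ 0.521572   -0.04433543  0.03880774]]
scene plate top 495 [ 0.557  -0.0667  0.0715] yaw deg -3.5063871146856616 y [-0.14526234  0.02268644]
lug top 917 [ 0.50649866 -0.11955049  0.06207332] [[ 0.47308573 -0.14761456  0.05729729]
 [ 0.53904691 -0.08830232  0.06428243]]
pad 819 [ 0.50298525 -0.18459362  0.03632422] [[ 0.47365472 -0.21044898  0.03145232]
 [ 0.52824131 -0.15604015  0.03845407]]
pad front 226 [[ 0.47181816 -0.07165239  0.03443828]
 [ 0.52016018 -0.0452601   0.03840138]]
```

View pics/crop.png

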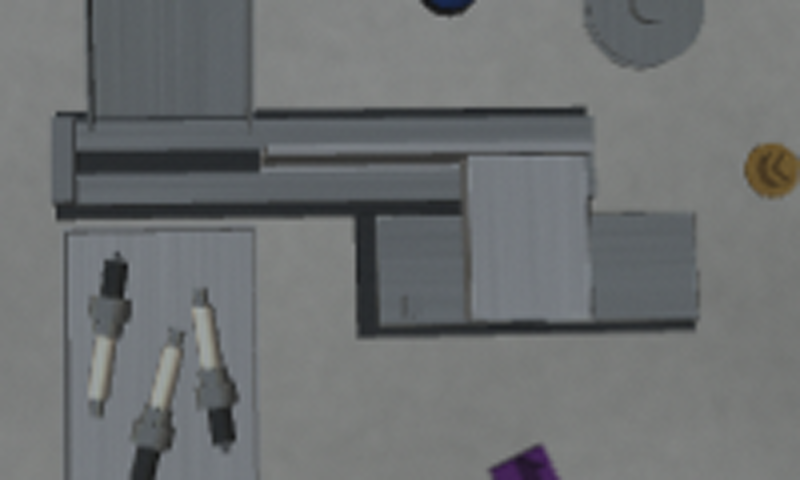

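The crop confirms it. The grey shutter lies in the channel with its lug over the thumb plate (crop about 530,240), the tooth is at about (405,305), and bare plate shows at about (645,268). From the plate edges the yaw is about +1.8°, with the origin near (0.5545, -0.032). Moving above the plate with the fingers shut, then pressing.

```bash
cat >> h.py <<'E'
a=np.radians(1.8); O=np.array([.5545,-.032,0]); Rz=np.array([[np.cos(a),-np.sin(a),0],[np.sin(a),np.cos(a),0],[0,0,1]])
R=Rz@np.array([[1,0,0],[0,0,1],[0,-1,0]]).astype(float)
W=lambda x,y,z: O+Rz@np.array([x,y,z])
def L(p): return Rz.T@(np.asarray(p)-O)
def st(tag=""):
    s=env.sense(); print(tag,round(s["t"],2),"local",L(s["ee_pos"]).round(4),"F",(Rz.T@s["wrist_force"]).round(1),"w",round(s["gripper_width"],4)); return s
E
python3 - <<'E'
from h import *
print(np.linalg.det(R))
effector.grasp(); st("shut")
env.reach(W(-.05,-.142,.16),R); st()
env.movel(W(-.05,-.142,.045),R); st()
p,d=viewer.read_camera("scene"); cv2.imwrite("pics/s1.png",cv2.resize(p[180:330,100:300,::-1],None,fx=4,fy=4,interpolation=cv2.INTER_CUBIC))
E
```

```text
1.0000000000000002
shut 2.25 local [-0.3865  0.6777  0.2146] F [1.1 0.  0.4] w 0.0003
 5.36 local [-0.0496 -0.1413  0.1599] F [-0.1  0.4 -0.6] w 0.0005
 6.28 local [-0.0494 -0.1424  0.0456] F [-0.  -0.2  0.6] w 0.0002
```

View pics/s1.png

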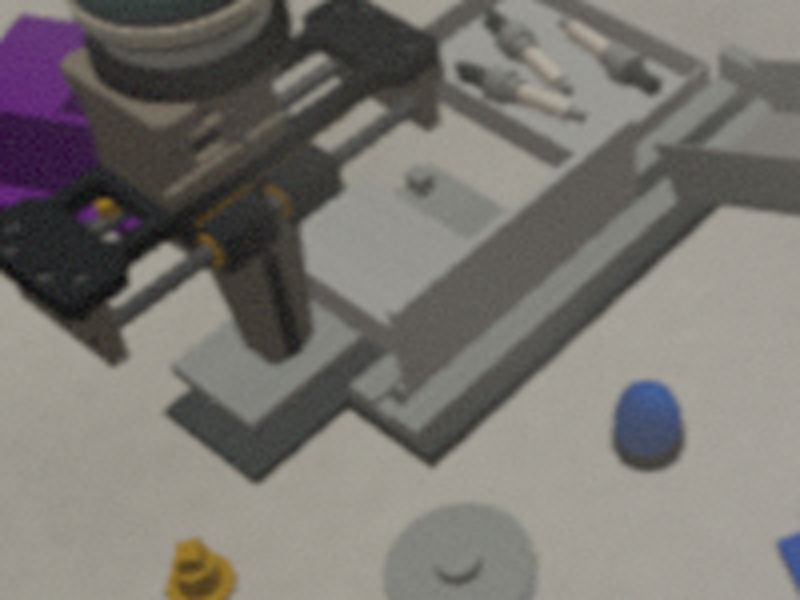

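The shut fingertips (crop 280,355) hover over bare plate, clear behind the lug, and the bystanders are clear. Pressing down in steps.

```bash
python3 - <<'E'
from h import *
for z in [.036,.031,.027,.025,.023,.0215]:
    env.movel(W(-.05,-.142,z),R,rate=.04); s=st(z)
    if s["wrist_force"][2]>11: break
E
```

```text
0.036 6.7 local [-0.0496 -0.1419  0.0362] F [0.9 1.  1.7] w 0.0006
0.031 6.97 local [-0.0495 -0.142   0.0311] F [1.8 1.4 3.9] w 0.0002
0.027 7.22 local [-0.0496 -0.1419  0.0271] F [1.6 0.9 3.7] w 0.0003
0.025 7.47 local [-0.0496 -0.142   0.0252] F [1.8 2.1 5. ] w 0.0005
0.023 7.72 local [-0.0496 -0.142   0.0232] F [1.9 1.3 5.9] w 0.0005
0.0215 7.97 local [-0.0496 -0.142   0.0222] F [ 1.4  2.  10. ] w 0.0003
```

The plate met the fingers at 36 mm and reached its stop at about 22 mm, as the description says. I'll hold at 23.5 mm and push along +y.

```bash
python3 - <<'E'
from h import *
env.movel(W(-.05,-.142,.0235),R,rate=.04)
for y in [-.125,-.105,-.085,-.065,-.05,-.044,-.041,-.039,-.037,-.035,-.033,-.031]:
    env.movel(W(-.05,y,.0235),R,rate=.05); s=st(y); f=Rz.T@s["wrist_force"]
    if abs(f[1])>12: break
p,d=viewer.read_camera("scene"); cv2.imwrite("pics/s2.png",cv2.resize(p[150:300,130:330,::-1],None,fx=4,fy=4,interpolation=cv2.INTER_CUBIC))
p,d=viewer.read_camera("top"); P,u,v=cloud("top",d)
E
```

```text
-0.125 8.72 local [-0.0507 -0.1249  0.0234] F [ 0.3 -1.9  6.1] w 0.0006
-0.105 9.27 local [-0.0508 -0.1049  0.0234] F [-0.8 -1.9  5.8] w 0.0006
-0.085 9.82 local [-0.0509 -0.0848  0.0234] F [-0.3 -2.1  6.6] w 0.0004
-0.065 10.37 local [-0.051  -0.0649  0.0233] F [-1.3 -2.6  5.6] w 0.0004
-0.05 10.82 local [-0.051  -0.0498  0.0233] F [ 0.4 -2.3  5.6] w 0.0003
-0.044 11.08 local [-0.051  -0.0441  0.0233] F [-1.  -3.2  5.4] w 0.0002
-0.041 11.33 local [-0.051  -0.0415  0.0234] F [-0.6 -3.1  5.8] w 0.0005
-0.039 11.58 local [-0.051  -0.0398  0.0234] F [-0.3 -4.1  5.7] w 0.0006
-0.037 11.83 local [-0.0511 -0.0379  0.0234] F [-0.1 -5.1  6.6] w 0.0004
-0.035 12.08 local [-0.051  -0.0359  0.0234] F [-1.4 -3.   6.2] w 0.0002
-0.033 12.33 local [-0.0511 -0.0345  0.0235] F [-0.8 -5.4  6.9] w 0.0003
-0.031 12.58 local [-0.0511 -0.0344  0.0236] F [-1.3 -8.8  6.3] w 0.0005
```

View pics/s2.png

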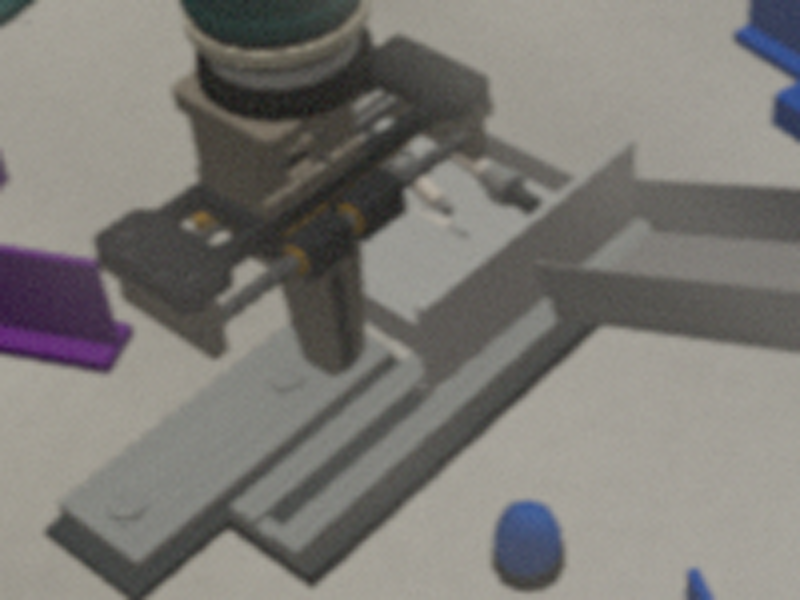

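The shutter spans the mouth (plate end at crop 630,150). The fingers stalled at y = -34.4 mm while the push force rose to 9 N, so it is at the stop. Backing off 3 mm, lifting clear and looking.

```bash
python3 - <<'E'
from h import *
from station import tip_of
env.movel(W(-.051,-.038,.0235),R,rate=.03); st()
env.movel(W(-.051,-.039,.06),R,rate=.06); st()
env.movel(W(-.051,-.06,.16),R,rate=.15)
env.reach(W(-.16,-.16,.25),R); st()
for c in ["top","scene"]:
    p,d=viewer.read_camera(c); P,u,v=cloud(c,d); Q=(P-O)@Rz
    def box(lo,hi): return Q[np.all((Q>lo)&(Q<hi),1)]
    q=box([-.078,-.06,.055],[-.02,.08,.07]); print(c,"lug top y",len(q),np.percentile(q[:,1],[2,98]).round(4) if len(q) else 0)
    q=box([-.075,-.17,.015],[-.04,-.05,.05]); print("plate z",len(q),np.median(q[:,2]).round(4) if len(q) else 0)
    for n in ["shutter","catch_tooth","lug_back","primer","drain_plug","pulley"]:
        print(n,[(L(r["at"]).round(3).tolist() if n[0] in "scl" and n!="primer" else np.round(r["at"],3).tolist(),round(r["score"],2)) for r in tip_of(c,n)[:4]])
    if c=="scene": cv2.imwrite("pics/s3.png",cv2.resize(p[150:330,110:330,::-1],None,fx=3.5,fy=3.3,interpolation=cv2.INTER_CUBIC))
E
```

```text
13.07 local [-0.0519 -0.0369  0.0232] F [ 0.4 -0.1  3.8] w 0.0005
 13.82 local [-0.0513 -0.0388  0.0599] F [ 0.4  0.1 -0.3] w 0.0004
 15.38 local [-0.1593 -0.1587  0.2495] F [ 0.4  0.9 -0.3] w 0.0006
top lug top y 901 [-0.0166  0.0417]
plate z 981 0.0372
shutter [([-0.232, -0.124, -0.002], 0.9), ([-0.005, 0.059, 0.012], 0.89), ([0.254, -0.096, 0.002], 0.77), ([0.016, 0.33, 0.002], 0.71)]
catch_tooth [([-0.08, -0.027, 0.044], 0.55)]
lug_back [([-0.326, -0.106, 0.044], 0.89), ([-0.051, -0.018, 0.052], 0.67), ([0.292, -0.178, 0.04], 0.59)]
primer [([0.649, -0.089, 0.003], 0.77)]
drain_plug [([0.552, -0.265, -0.001], 0.43)]
pulley [([0.639, -0.194, 0.0], 0.56)]
scene lug top y 650 [-0.0183  0.0403]
plate z 911 0.0364
shutter [([0.017, 0.327, -0.002], 0.96), ([0.254, -0.094, 0.004], 0.88), ([-0.232, -0.118, 0.001], 0.82), ([0.0, 0.062, 0.01], 0.66)]
catch_tooth [([-0.078, -0.026, 0.046], 0.64)]
lug_back [([-0.328, -0.1, 0.038], 0.96), ([0.087, 0.263, 0.042], 0.89), ([0.298, -0.172, 0.041], 0.77), ([-0.052, -0.017, 0.05], 0.72)]
primer [([0.651, -0.087, 0.001], 0.57)]
drain_plug [([0.551, 0.028, 0.011], 0.69), ([0.554, -0.26, -0.003], 0.52)]
pulley [([0.637, -0.194, 0.001], 0.89)]
```

View pics/s3.png

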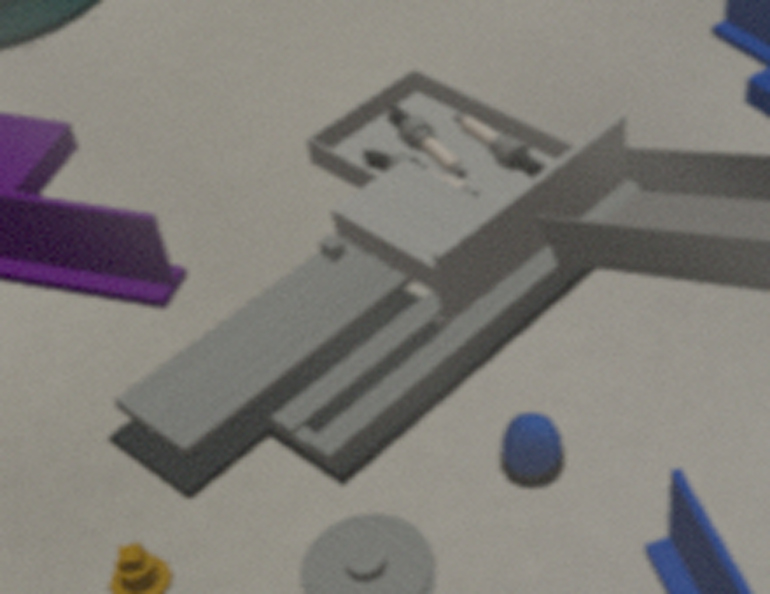

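The tooth (crop 332,248) stands up behind the lug, the plate is up at 36–37 mm, and the shutter is home at y ≈ 60 mm. The hand is clear and the bystanders haven't moved, so I'm handing in.

```bash
python3 -c "
from station import workorder
print(workorder.finish_job())"
```

```text
the job is handed in; nothing more can be done
None
```

The parts chute is shut and locked, and the job is handed in at about 16 s on the robot's clock (limit 32 s); no verdict was reported. I pressed the thumb plate to its stop with shut fingertips. Holding it about 12.5 mm down, I slid the aluminium shutter home, stopping when the push force rose to about 9 N. I then backed off, lifted away and checked.

**Last checks:**
- **Shutter:** it is at y ≈ 59–62 mm in the chute's frame, against 60 mm when home.
- **Lug:** its rear edge in the depth data is at y ≈ -17 to -18 mm, 2–3 mm further than nominal. That is probably an error in my estimate of the chute's origin.
- **Thumb plate and tooth:** the plate is back up at 36–37 mm, and the tooth is visible standing behind the lug.
- **Bystanders:** the primer, drain plug and pulley are within 5 mm of where they started, which is about the networks' error.
- **Contact:** wrist force is about zero and the hand is clear of everything.

**Disagreement:** in the scene view the drain plug's top-scored report was a false hit on the shutter. Its second report and the picture show the plug unmoved.

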